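Pin the swivel lid onto the garlic keeper

ROBOT

A 6-joint arm with a two-finger parallel gripper is mounted at the origin on a cart in front of the work surface, level with it; the furniture and walls round the work are solid. World frame = base frame: x ahead of the robot, y to its left, z up, the work surface at z = 0. Lengths are in m, angles in rad, forces in N, time in s.
With the tool pointing down it reaches from about 0.35 to 1 m from the base axis. Payload 7.1 kg.
Tool frame: the origin (TCP) lies at the very end of the fingers, on their centre line; the grasp point (between the pads) lies 19 mm behind it; z points along the fingers, y is the line along which they close (so a half turn about z gives the same grasp; the last joint's range is limited). The gripper opens to 85 mm and grips with 20 to 120 N. Pads are 22 mm wide; open, the fingers measure 114 mm over their backs; the gripper's body (76 mm by 85 mm) begins 54 mm behind the grasp point. The pads swing forward as they close: fully open they stand 13 mm farther back than shut.
Start: joints at [-1.297, 0.423, 1.63, -0, 1.089, -0.019], TCP at [0.18, -0.598, 0.231] pointing down, gripper open.
Joint ranges: [-3, 3], [-0.9, 2.11], [0.09, 2.58], [-1.31, 4.45], [0.11, 2.69], [-2.54, 2.54]. Speed limits (rad/s): [2.39, 2.39, 3.01, 3.14, 3.14, 3.14].

INTERFACE

Orientations are given as [roll, pitch, yaw] about the fixed x, y, z axes, in that order (R = Rz(yaw) Ry(pitch) Rx(roll)).
In Python, from bench import robot, imaging, job gives the robot as it stands. The module is installed in compiled form; this text tells all that it offers.
- The arm moves only by the tool play_rows, never from a script. Its argument "steps" is a list of rows, each a list of 7 numbers: the turn, a rotation vector about the world's x, y, z in rad, then the shift along the world's x, y, z in cm, then the opening, from 0 (shut) to 1 (fully open). A call has 1 to 12 rows; each row is the pose to reach, as a shift and turn from the pose commanded when the call began; what a row does not reach only later rows make up. A row lasts 1/8 s, in which the tool goes at most 62.5 mm and 10.7 degrees, less where a joint would pass 70% of its speed; a pose out of reach is approached as far as the arm can. A call with a gripper value outside its range is refused whole. The fingers move at their own pace and stop on an object; the grip force is fixed at half the most. Time passes only in rows, so rows that repeat a pose let the fingers close. It gives the time, the measured TCP pose, the force, the opening and the grip force at its end, in the units of the state.
- robot.read_state(): the state, without advancing time (a new reading comes with each control period).
- imaging.snapshot(name): name is "scene" or "top" or "wrist"; returns the picture (480x640x3 uint8, red, green, blue); there is no depth.
- imaging.calibration(name): a dict with "mtx" (3x3 intrinsics, pixels), "view" (4x4, takes a point from world to camera coordinates). Camera axes: x right, y up, looking along -z (the intrinsics and any distortion apply to the point x, -y, -z); pixel columns grow to the right and rows downward; lengths in m; the calibration is good to about 2 mm. A picture is of the moment at which its call begins: read the wrist's pose just before it. calibration takes no time and is no camera call; for the wrist camera it gives the pose at the moment of the call.
- job.job_done(): hands the job in; it is judged then, once.
The state is a dict: "clock": time; "q": joint angles; "qvel": joint speeds; "tau": joint torques, N m; "eef_pos": TCP position; "tool_rot": TCP orientation; "contact_force": force on the tool from outside, world axes, zero at the start; "ft_torque": the same for the moment, N m; "gripper_width": finger opening in m; "gripper_force": force on a finger pad.
Only numpy, scipy, OpenCV 4.12 (cv2) and the standard library are available. Lean on these libraries where they do the work, as an engineer would, in place of code of your own. Each camera call takes 0.05 s, during which the arm holds its last target. There are 200 camera calls.

TASK

Put the lid on the open dark-wood garlic box so that it lies flat and covers the box, with the hole in the lid's knuckle over the hole in the box's knuckle. Then drop the round-headed pivot pin (not the stubby square-headed bung) down through both knuckles until its head rests on the lid, and let go.

Things in the scene. Friction and masses are not known exactly. Their poses are not given: they have to be found in the camera images.
- box_hole (a point): centre of the top rim of the 28 mm through hole in the box's knuckle, 70 mm above the worktop. Dark-wood box 120x100x70 mm, open on top, fixed, a garlic bulb inside below the rim. Knuckle: barrel 48 mm across, 20 mm tall, level with the rim at the middle of a short side, 50 mm of air beneath. x runs along the box's length from knuckle to box, whose centre is 78 mm along +x; z up
- lid_grip (a point): centre of the rail handle on the loose lid (dark wood, about 200 g): flat board 120x100x12 mm, no lip, flat on the worktop at first, knuckle barrel at the middle of a short side. Rail in the board's middle: 70 mm long (x), 16 mm wide (y), 28 mm tall above the board. This point is 28 mm above the underside, 12 mm below the rail's top. x points along the lid away from its knuckle; z up
- lid_hole (a point): centre of the lower rim of the 28 mm through hole in the lid's knuckle (barrel 48 mm across, 12 mm tall), level with the lid's underside, 78 mm from the handle's centre along the lid's -x. Axes as the lid's
- pin_head (a point): centre of the loose pivot pin's head (dark wood, 50 g): round, 42 mm across, 24 mm tall. Shaft below: 14 mm across, 50 mm long, tapered tip, 62 mm below this point; z from tip to head. Stands upright in one of two like fixed pale wooden cups (60 mm tall, 48 mm foot, 38 mm top), head on the rim. The other cup holds the bung: 38 mm square head, 22 mm shaft, too short
Mind the look-alikes: they are no part of the job. What is shaped like the part that bears pin_head but red or turquoise is not meant.

How it is judged:
By the outcome, as a careful person would: the job done as asked, in the order asked, and still so for the second after the job is handed in, with the robot touching nothing.
It also fails if it takes over 54 s, if anything falls off the work surface, if the arm or the gripper's body presses on something with over 40 N, if the wrist force passes 120 N, or if a joint passes its speed limit or range.

## Working session

There is one attempt and no reset: what is moved stays moved. The work goes in short steps, Python scripts to look and compute and a tool call to move; the robot and the scene stay as the last step left them, time stands still between calls to the robot, and variables do not carry over. Pictures are saved under pics/ and viewed, at most 10 in all, crops included, and the job is handed in when it is done.

Besides the shell and the picture viewer there is one more tool, called after "Request:" as a command line: name --pt "numbers of a row" for each row, then --argument value for the rest. play_rows: Moves the arm, as the interface text tells. Its arguments: {"type":"object","properties":{"steps":{"type":"array"}},"required":["steps"]}

```bash
mkdir -p pics; cat > h.py <<'E'
import numpy as np, cv2
from bench import robot, imaging, job
def snap(n,f):
    c=imaging.calibration(n); im=imaging.snapshot(n); cv2.imwrite(f'pics/{f}.png',im[:,:,::-1]); 
    np.savez(f'pics/{f}.npz',mtx=c['mtx'],view=c['view']); return im
def load(f):
    d=np.load(f'pics/{f}.npz'); return d['mtx'],d['view']
def ray(f,u,v):
    K,V=load(f); p=np.linalg.solve(K,[u,v,1.]); d=V[:3,:3].T@np.array([p[0],-p[1],-p[2]]); return -V[:3,:3].T@V[:3,3],d
def atz(f,u,v,z):
    o,d=ray(f,u,v); return o+d*(z-o[2])/d[2]
def proj(f,P):
    K,V=load(f); c=V[:3,:3]@np.array(P)+V[:3,3]; q=K@np.array([c[0],-c[1],-c[2]]); return q[:2]/q[2]
E
python3 - <<'E'
from h import *
a=snap('scene','s0');b=snap('top','t0');print(imaging.calibration('top'));print(imaging.calibration('scene'))
print(robot.read_state())
E
```

```text
{'mtx': array([[593.54063873,   0.        , 324.47489454],
       [  0.        , 593.54063873, 236.0152697 ],
       [  0.        ,   0.        ,   1.        ]]), 'view': array([[ 0.00776917, -0.99996289, -0.00372309,  0.18522674],
       [ 0.97489587,  0.00674578,  0.22255905, -0.49736522],
       [-0.22252567, -0.00535872,  0.9749121 , -1.02837131],
       [ 0.        ,  0.        ,  0.        ,  1.        ]])}
{'mtx': array([[434.32770195,   0.        , 317.53539987],
       [  0.        , 434.32770195, 231.53374814],
       [  0.        ,   0.        ,   1.        ]]), 'view': array([[-0.61843058, -0.78567085, -0.01627677,  0.42983175],
       [ 0.57847263, -0.46916118,  0.66727596, -0.25220836],
       [-0.5318957 ,  0.4032482 ,  0.7446327 , -0.70152843],
       [ 0.        ,  0.        ,  0.        ,  1.        ]])}
{'clock': 0.1, 'q': array([-1.29697254e+00,  4.23774631e-01,  1.63065649e+00,  4.42492233e-05,
        1.08858268e+00, -1.89744022e-02]), 'qvel': array([-0.00053554,  0.00030982, -0.00220546,  0.00062979,  0.000107  ,
        0.00139018]), 'tau': array([ 5.67313236e-04, -5.58423257e+01, -2.82445872e+01, -7.04374679e-05,
        3.04427776e-03,  6.45977522e-06]), 'eef_pos': array([ 0.18030709, -0.59788813,  0.23060018]), 'tool_rot': array([-3.14017250e+00, -6.61311397e-05,  2.92777596e-01]), 'contact_force': array([ 0.52239401,  0.01534972, -0.10665344]), 'ft_torque': array([-0.00289522, -0.00570269,  0.01404973]), 'gripper_force': 0.0, 'gripper_width': 0.0852870095924196}
```

View pics/t0.png

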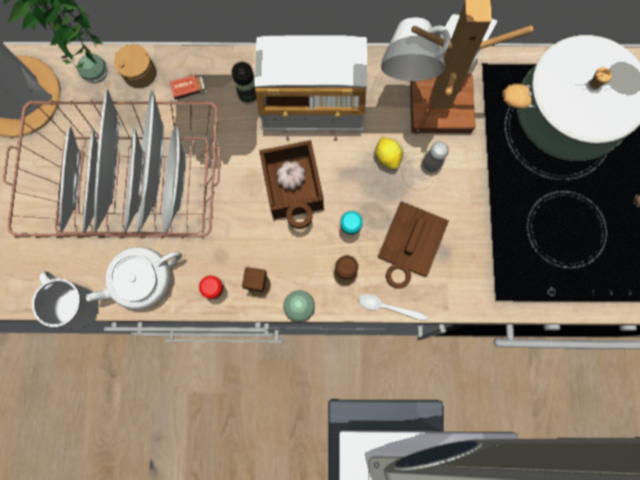

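View pics/s0.png

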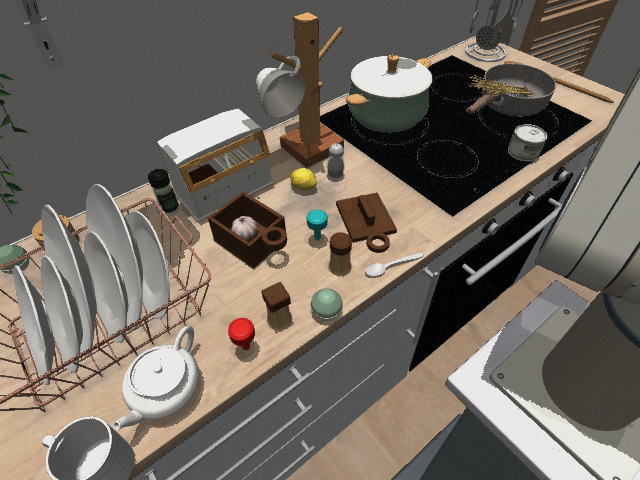

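In the top view, the candidates for the pin are the dark round head at (346,267), the dark square bung at (255,279), the turquoise look-alike at (351,222) and the red one at (210,287). By the description it is the dark round one. The box is at (291,178) with its knuckle at (299,216). The lid is at (413,238) with its knuckle at (398,275).

```bash
python3 - <<'E'
import cv2
a=cv2.imread('pics/t0.png')[135:310,240:460]
cv2.imwrite('pics/t0c.png',cv2.resize(a,None,fx=3.4,fy=3.4,interpolation=cv2.INTER_CUBIC))
E
```

```text
(no output)
```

View pics/t0c.png

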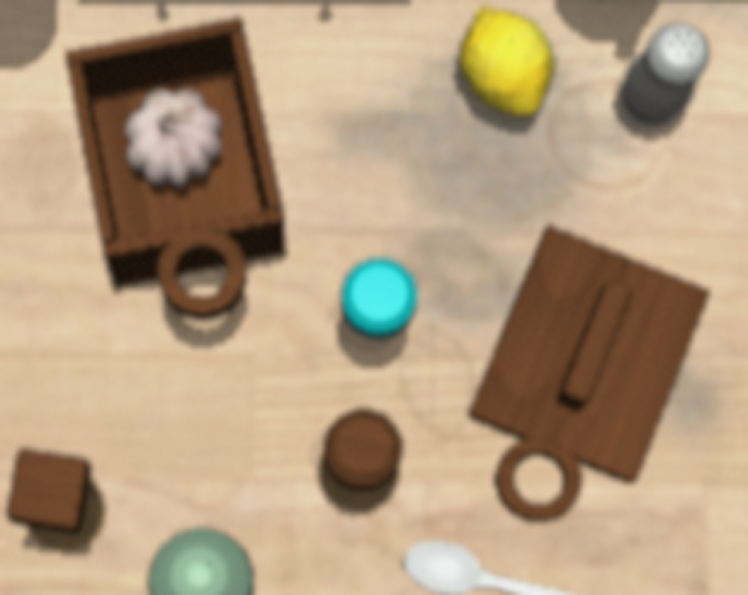

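The crop confirms the choice: the round dark head is at crop (363,446), with the lid corners, box rim and knuckles clear to read.

```bash
python3 - <<'E'
from h import *
P=lambda x,y,z: atz('t0',240+(x-1.2)/3.4,135+(y-1.2)/3.4,z)
np.set_printoptions(precision=4,suppress=True)
L=[P(*c,.012) for c in [(550,228),(708,291),(634,480),(472,414)]]
for i in range(4):print('edge',np.linalg.norm(L[i]-L[i-1]))
c=np.mean(L,0);h=P(538,481,.012);print('lid',c,h,np.linalg.norm(c-h),np.arctan2(*(c-h)[1::-1]))
e=(L[0]+L[1]-L[2]-L[3]);print('lid yaw edges',np.arctan2(e[1],e[0]))
B=[P(*c,.07) for c in [(68,52),(240,20),(283,220),(108,257)]]
for i in range(4):print('edge',np.linalg.norm(B[i]-B[i-1]))
c=np.mean(B,0);h=P(202,272,.07);print('box',c,h,np.linalg.norm(c-h),np.arctan2(*(c-h)[1::-1]))
e=(B[0]+B[1]-B[2]-B[3]);print('box yaw edges',np.arctan2(e[1],e[0]))
print('pin',P(364,446,.084),'turq',P(380,294,.084),'bung',P(52,487,.084))
print(imaging.calibration('wrist'))
E
```

```text
edge 0.11695992005494475
edge 0.09531913489784276
edge 0.11681168049528348
edge 0.09598873057712273
lid [0.503  0.0198 0.012 ] [0.43   0.0509 0.012 ] 0.07938257108604228 -0.4028355821308709
lid yaw edges -0.3973926859437003
edge 0.11912993252411597
edge 0.09615216249174623
edge 0.1170938456378737
edge 0.0960320350497517
box [0.6088 0.2515 0.07  ] [0.5324 0.2354 0.07  ] 0.07802943041116056 0.20891923455984798
box yaw edges 0.2125972203490219
pin [0.4362 0.1492 0.084 ] turq [0.5174 0.1407 0.084 ] bung [0.4136 0.31   0.084 ]
{'mtx': array([[409.5609,   0.    , 321.8093],
       [  0.    , 409.5609, 239.0436],
       [  0.    ,   0.    ,   1.    ]]), 'view': array([[ 0.2885, -0.9575, -0.0009, -0.6252],
       [ 0.9209,  0.2777, -0.2734,  0.0355],
       [ 0.2621,  0.0781,  0.9619, -0.3791],
       [ 0.    ,  0.    ,  0.    ,  1.    ]])}
```

Measured sizes are within 4% of those given (edges 96/117 mm, hole to centre 79 and 78 mm), so I'll move above the lid.

Request:
play_rows --pt "0 0 -0.17 5 9.5 2 1" --pt "0 0 -0.35 10 19 2 1" --pt "0 0 -0.52 15 28.5 2 1" --pt "0 0 -0.69 20 38 2 1" --pt "0 0 -0.69 25 47.5 2 1" --pt "0 0 -0.69 32.3 61.8 2 1" --pt "0 0 -0.69 32.3 61.8 2 1" --pt "0 0 -0.69 32.3 61.8 2 1" --pt "0 0 -0.69 32.3 61.8 -5 1" --pt "0 0 -0.69 32.3 61.8 -11 1" --pt "0 0 -0.69 32.3 61.8 -11 1" --pt "0 0 -0.69 32.3 61.8 -11 1"

```text
clock: 1.6
eef_pos: [0.5037, 0.0215, 0.1198]
tool_rot: [3.141, 0.001, -0.396]
contact_force: [0.5, 0.3, 0.6]
gripper_width: 0.0854
gripper_force: 0.0
```

```bash
python3 - <<'E'
from h import *
s=robot.read_state();print(s['clock'],s['eef_pos'],s['tool_rot'])
snap('wrist','w1')
for p in [(.503,.0198,.04),(.43,.0509,.012)]: print(proj('w1',p))
E
```

```text
1.6 [0.50366626 0.02145162 0.11980032] [ 3.14136901e+00  5.38253029e-04 -3.96316988e-01]
[323.5723516  250.04372725]
[322.5283146 347.751069 ]
```

View pics/w1.png

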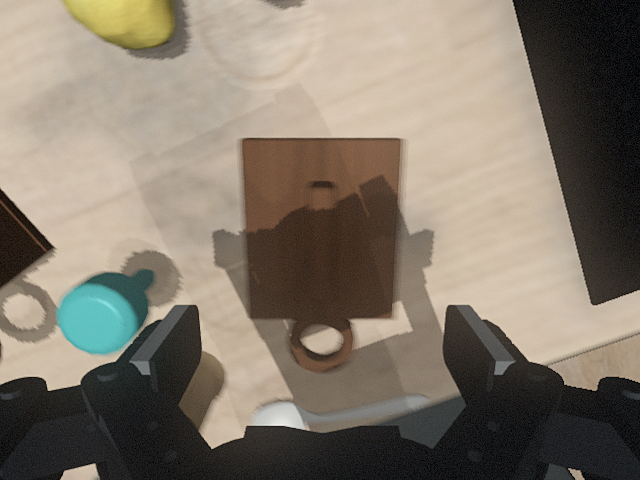

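The lid is square in the wrist view: corners (242,138), (402,138), (392,317), (249,318), ring centre about (322,344). Nothing is in the fingers' way.

```bash
python3 - <<'E'
from h import *
L=[atz('w1',*c,.012) for c in [(242,138),(402,138),(392,317),(249,318)]]
c=np.mean(L,0);print(c,[np.linalg.norm(L[i]-L[i-1]) for i in range(4)])
for e in (L[0]+L[1]-L[2]-L[3],):print(np.arctan2(e[1],e[0]))
print(atz('w1',322,341,.012))
E
```

```text
[0.5056954  0.02016778 0.012     ] [np.float64(0.11789389631148231), np.float64(0.09526401019679072), np.float64(0.11716624155789461), np.float64(0.09637675632043452)]
-0.40511401621602955
[0.43494397 0.04922564 0.012     ]
```

Request:
play_rows --pt "0 0 -0.005 0.1 -0.1 -5 1" --pt "0 0 -0.005 0.1 -0.1 -9 1" --pt "0 0 -0.005 0.1 -0.1 -10.3 1" --pt "0 0 -0.005 0.1 -0.1 -10.3 1" --pt "0 0 -0.005 0.1 -0.1 -10.3 0" --pt "0 0 -0.005 0.1 -0.1 -10.3 0" --pt "0 0 -0.005 0.1 -0.1 -10.3 0" --pt "0 0 -0.005 0.1 -0.1 -10.3 0" --pt "0 0 -0.005 0.1 -0.1 -10.3 0" --pt "0 0 -0.005 0.1 -0.1 -10.3 0"

```text
clock: 2.9
eef_pos: [0.5049, 0.0186, 0.0191]
tool_rot: [-3.141, -0.001, -0.402]
contact_force: [-2.0, 0.4, 7.5]
gripper_width: 0.0151
gripper_force: 60.0
```

```bash
python3 - <<'E'
import cv2
from h import *
a=cv2.imread('pics/t0.png')[25:140,245:375];b=cv2.imread('pics/s0.png')[100:225,150:280]
f=lambda a:cv2.resize(a,(520,500),interpolation=cv2.INTER_CUBIC)
cv2.imwrite('pics/bin.png',cv2.resize(np.hstack([f(a),f(b)]),(800,400)))
print(robot.read_state()['contact_force'])
for z in (0,.1,.15,.2): print(z,atz('t0',315,130,z),atz('t0',315,90,z), proj('s0',atz('t0',365,92,z)),proj('s0',atz('t0',258,90,z)))
E
```

```text
[-2.01042776  0.42519167  7.47531935]
0 [0.72697765 0.20989916 0.        ] [8.14220478e-01 2.10886992e-01 2.22044605e-16] [254.91887986 165.52015222] [174.38056455 203.41622682]
0.1 [0.68457229 0.20749018 0.1       ] [0.7639833  0.20838933 0.1       ] [258.91115438 143.24995611] [178.18966253 179.46417352]
0.15 [0.66336961 0.20628569 0.15      ] [0.73886471 0.20714051 0.15      ] [261.23999794 130.25891492] [180.41348666 165.48050743]
0.2 [0.64216692 0.2050812  0.2       ] [0.71374612 0.20589168 0.2       ] [263.84283769 115.73943446] [182.90055249 149.84154683]
```

View pics/bin.png

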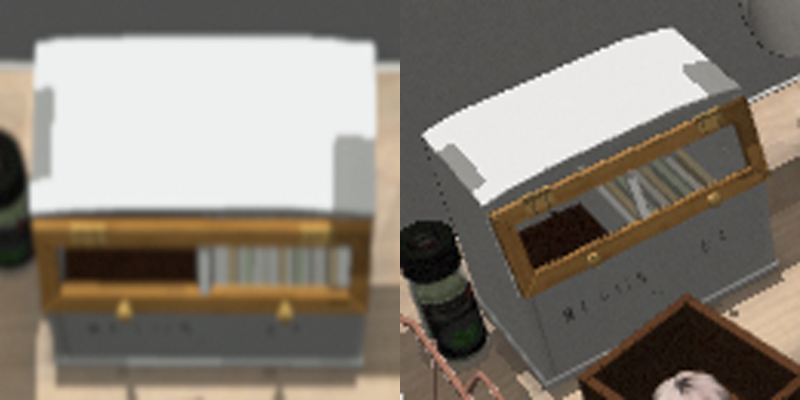

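The bin's front is at x about 0.73 to 0.745 and it is about 0.16 high, so the hand and camera at x about 0.68 clear it. I'll lift the lid and carry it to above the box.

Request:
play_rows --pt "0 0 0 0 0 3 0" --pt "0 0 0 0 0 8 0" --pt "0 0 0 0 0 13 0" --pt "0 0 0.12 1 2 13 0" --pt "0 0 0.24 3 6 13 0" --pt "0 0 0.36 5 11 13 0" --pt "0 0 0.48 7 16 13 0" --pt "0 0 0.6 9 20.5 13 0" --pt "0 0 0.616 10.2 23 13 0" --pt "0 0 0.616 10.4 23.3 13 0" --pt "0 0 0.616 10.4 23.3 13 0" --pt "0 0 0.616 10.4 23.3 13 0"

```text
clock: 4.4
eef_pos: [0.6078, 0.2504, 0.1481]
tool_rot: [3.141, 0.001, 0.213]
contact_force: [-0.1, -0.3, -1.0]
gripper_width: 0.0149
gripper_force: 58.9
```

```bash
python3 - <<'E'
from h import *
s=robot.read_state();print(s['clock'],s['eef_pos'],s['tool_rot'],s['contact_force'],s['ft_torque'])
a=snap('wrist','w2')
for c in [(60,50),(60,-50),(-60,-50),(-60,50),(-78,0)]:
  y=.211; print(c,proj('w2',[.6087+c[0]*1e-3*np.cos(y)-c[1]*1e-3*np.sin(y),.2517+c[0]*1e-3*np.sin(y)+c[1]*1e-3*np.cos(y),.07]))
E
```

```text
4.4 [0.60780274 0.25039375 0.14811058] [3.14127975e+00 1.10269904e-03 2.12684653e-01] [-0.0635896  -0.3056166  -0.96545738] [-0.04914791 -0.07124356 -0.01127951]
(60, 50) [222.81985162 138.70870815]
(60, -50) [413.23136962 139.00708464]
(-60, -50) [400.78509477 342.77725219]
(-60, 50) [235.66113142 342.61928232]
(-78, 0) [318.26785377 368.69582214]
```

View pics/w2.png

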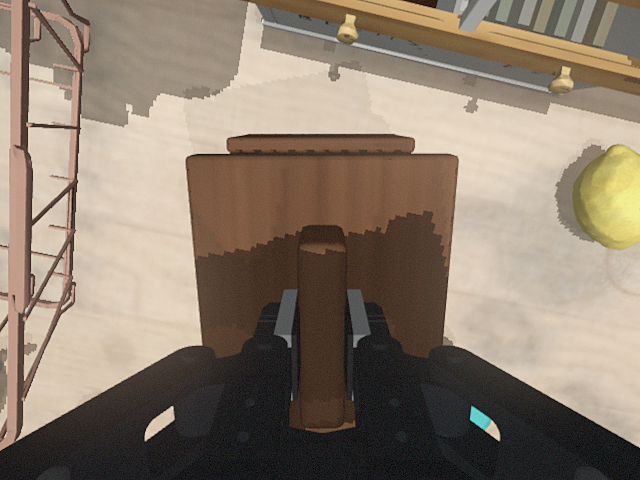

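The lid is held level. Its far corners are at (187,155) and (458,155), and the box's far rim corners behind it are at about (227,136) and (415,136).

```bash
python3 - <<'E'
from h import *
np.set_printoptions(precision=4,suppress=True)
def fr(y):return np.array([np.cos(y),np.sin(y)]),np.array([-np.sin(y),np.cos(y)])
for n,pts,z in (('lid',[(187,155),(458,155)],.141),('box',[(227.5,135.5),(414.5,135.5)],.07)):
  A,B=[atz('w2',*p,z)[:2] for p in pts]
  d=A-B;yaw=np.arctan2(-d[0],d[1]);X,Y=fr(yaw);m=(A+B)/2
  print(n,np.linalg.norm(d),yaw,'mid',m,'centre',m-.06*X,'with bevel 1.5mm',m-.0585*X)
E
```

```text
lid 0.09768604341703835 0.21249196239897797 mid [0.6649 0.2615] centre [0.6063 0.2489] with bevel 1.5mm [0.6078 0.2492]
box 0.09799536816934233 0.2125296814833792 mid [0.6694 0.2631] centre [0.6107 0.2504] with bevel 1.5mm [0.6122 0.2508]
```

Request:
play_rows --pt "0 0 0 0.36 0.1 0 0" --pt "0 0 0 0.36 0.1 -2 0" --pt "0 0 0 0.36 0.1 -4 0" --pt "0 0 0 0.36 0.1 -5 0" --pt "0 0 0 0.36 0.1 -5.4 0" --pt "0 0 0 0.36 0.1 -5.6 0" --pt "0 0 0 0.36 0.1 -5.6 0" --pt "0 0 0 0.36 0.1 -5.6 0"

```text
clock: 5.45
eef_pos: [0.6124, 0.2528, 0.0929]
tool_rot: [-3.141, -0.001, 0.214]
contact_force: [-0.5, -0.7, -1.2]
gripper_width: 0.0144
gripper_force: 59.0
```

```bash
python3 - <<'E'
from h import *
s=robot.read_state();print(s['clock'],s['eef_pos'],s['tool_rot'],s['contact_force'],s['ft_torque'])
a=snap('top','t2')[:,:,::-1];b=snap('scene','s2')[:,:,::-1]
f=lambda a:cv2.resize(a,(390,390),interpolation=cv2.INTER_CUBIC)
cv2.imwrite('pics/pl.png',np.hstack([f(a[135:235,245:345]),f(b[180:280,205:305])]))
E
```

```text
5.45 [0.61237263 0.25277561 0.09290124] [-3.14140951e+00 -9.76959412e-04  2.13805110e-01] [-0.47858877 -0.66620672 -1.17472341] [ 0.02543438 -0.00874731  0.02973391]
```

View pics/pl.png

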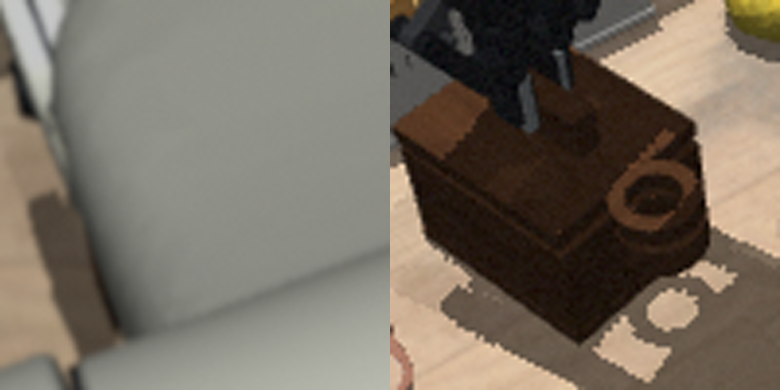

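The scene view shows the lid just above the box with its edges in line and one ring over the other. I'll lower it until there is contact.

Request:
play_rows --pt "0 0 0 0 0 -0.2 0" --pt "0 0 0 0 0 -0.4 0" --pt "0 0 0 0 0 -0.5 0" --pt "0 0 0 0 0 -0.5 0"

```text
clock: 6.05
eef_pos: [0.6121, 0.2527, 0.0891]
tool_rot: [-3.142, -0.0, 0.214]
contact_force: [-5.7, -1.8, 13.2]
gripper_width: 0.015
gripper_force: 61.0
```

Request:
play_rows --pt "0 0 0 0 0 -0.3 1" --pt "0 0 0 0 0 -0.3 1" --pt "0 0 0 0 0 -0.3 1" --pt "0 0 0 0 0 -0.3 1" --pt "0 0 0 0 0 4 1" --pt "0 0 0 0 0 9 1" --pt "0 0 0 -4 -2 10 1" --pt "0 0 0 -9 -5 10 1" --pt "0 0 0 -14 -8 10 1" --pt "0 0 0 -17.6 -10.4 10 1" --pt "0 0 0 -17.6 -10.4 10 1" --pt "0 0 0 -17.6 -10.4 10 1"

```text
clock: 7.55
eef_pos: [0.4373, 0.149, 0.1879]
tool_rot: [-3.141, -0.002, 0.214]
contact_force: [0.0, 0.5, 0.2]
gripper_width: 0.0852
gripper_force: 0.0
```

```bash
python3 - <<'E'
from h import *
s=robot.read_state();print(s['clock'],s['eef_pos'],s['tool_rot'],s['contact_force'])
snap('wrist','w3'); print(proj('w3',(.4362,.1492,.084)),proj('w3',(.5324,.2354,.082)))
E
```

```text
7.55 [0.43725598 0.14904999 0.1879056 ] [-3.14133217e+00 -2.13670207e-03  2.13596767e-01] [0.04368783 0.46746743 0.23846073]
[319.68070121 239.67111668] [204.92671719  45.07654026]
```

View pics/w3.png

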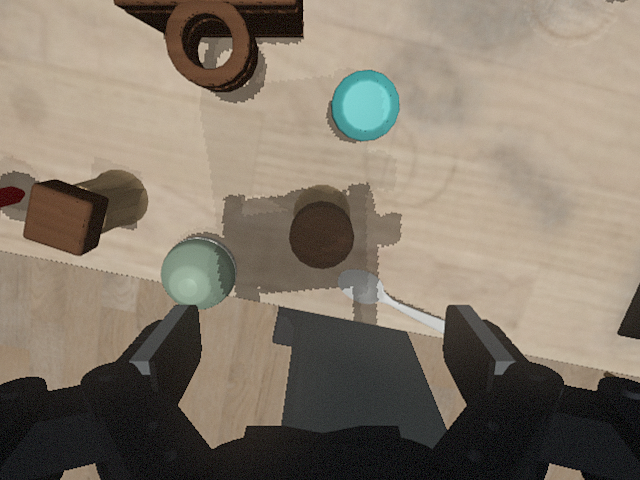

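The pin head is at (322,235) and the lid ring at (208,43), seated on the box with light showing through both holes. The green shaker at (199,272) is close to the left finger's path, so I'll turn the hand away from it and narrow the opening.

Request:
play_rows --pt "0 0 -0.17 0 0 0 0.75" --pt "0 0 -0.34 0 0 -2 0.75" --pt "0 0 -0.45 0 0 -6 0.75" --pt "0 0 -0.45 0 0 -10 0.75" --pt "0 0 -0.45 0 0 -12.5 0.75" --pt "0 0 -0.45 0 0 -12.9 0.75" --pt "0 0 -0.45 0 0 -12.9 0.3" --pt "0 0 -0.45 0 0 -12.9 0" --pt "0 0 -0.45 0 0 -12.9 0" --pt "0 0 -0.45 0 0 -12.9 0" --pt "0 0 -0.45 0 0 -12.9 0"

```text
clock: 8.98
eef_pos: [0.4368, 0.1489, 0.0592]
tool_rot: [-3.141, -0.002, -0.236]
contact_force: [-1.2, 0.0, 6.4]
gripper_width: 0.04
gripper_force: 61.1
```

```bash
python3 - <<'E'
from h import *
s=robot.read_state();print(s['clock'],s['eef_pos'],s['tool_rot'],s['contact_force'],s['gripper_width'])
p=atz('w3',322,235,.084);h=atz('w3',208,43,.082);print(p,h,h-p)
E
```

```text
8.975 [0.43682433 0.14889653 0.05919024] [-3.14054940e+00 -1.68422530e-03 -2.36238863e-01] [-1.19706047  0.03856366  6.41743366] 0.03996450740829961
[0.43947666 0.14842117 0.084     ] [0.53381653 0.23387103 0.082     ] [ 0.09433987  0.08544986 -0.002     ]
```

Request:
play_rows --pt "0 0 0 0 0 3 0" --pt "0 0 0 0 0 8 0" --pt "0 0 0 0 0 12 0" --pt "0 0 0.15 2 2 12 0" --pt "0 0 0.3 5 5 12 0" --pt "0 0 0.45 8 7.5 12 0" --pt "0 0 0.45 9.5 8.5 12 0" --pt "0 0 0.45 9.5 8.5 12 0" --pt "0 0 0.45 9.5 8.5 12 0"

```text
clock: 10.1
eef_pos: [0.5299, 0.233, 0.178]
tool_rot: [3.141, 0.001, 0.214]
contact_force: [0.3, -1.1, -0.8]
gripper_width: 0.0399
gripper_force: 60.8
```

```bash
python3 - <<'E'
from h import *
s=robot.read_state();print(s['clock'],s['eef_pos'],s['tool_rot'],s['contact_force'])
a=snap('wrist','w4')[:,:,::-1];b=snap('scene','s4')[:,:,::-1]
cv2.imwrite('pics/p4.png',np.hstack([cv2.resize(a[100:420,160:480],(400,400)),cv2.resize(b[120:280,200:360],(400,400),interpolation=cv2.INTER_CUBIC)]))
E
```

```text
10.1 [0.52994658 0.23299732 0.17801147] [3.14127187e+00 1.40564344e-03 2.13571576e-01] [ 0.25696761 -1.05254221 -0.75914682]
```

View pics/p4.png

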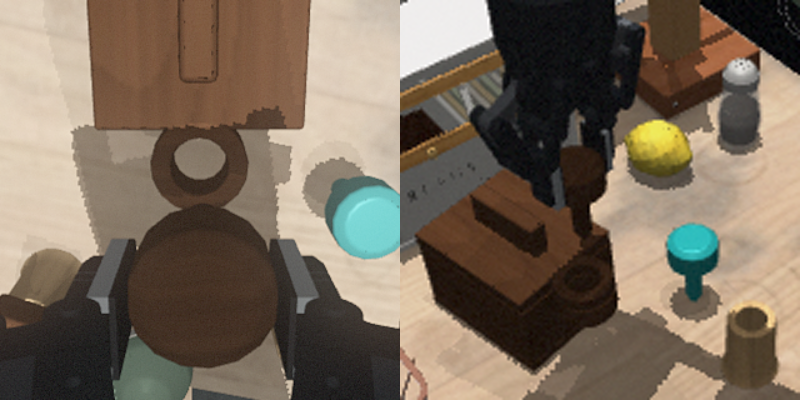

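The pin is held upright, with the head centre at about (322,330) in the wrist view and the hole at (320,226).

```bash
python3 - <<'E'
from h import *
p=atz('w4',322.4,329.6,.203);h=atz('w4',320,226.4,.082);print(p,h,h-p)
# head edges at z .203 vs scene projections
for P in [(.5335,.2345,.082),(*p[:2],.191),(*p[:2],.129)]: print(proj('s4',P), (proj('s4',P)-[200,120])*2.5+[400,0])
E
```

```text
[0.53575162 0.23311879 0.203     ] [0.53892181 0.23501256 0.082     ] [ 0.0031702   0.00189377 -0.121     ]
[272.68493353 230.95522738] [581.71233384 277.38806844]
[266.73284765 187.65961204] [566.83211913 169.14903011]
[270.22809361 212.76434796] [575.57023401 231.91086991]
```

```bash
python3 - <<'E'
from h import *
t=atz('s4',200+184/2.5,120+238/2.5,.131);h=atz('s4',200+183/2.5,120+279/2.5,.082);H=atz('s4',200+179/2.5,120+178/2.5,.191)
print(t,h,H)
E
```

```text
[0.52498297 0.23277269 0.131     ] [0.53150819 0.23466901 0.082     ] [0.52298197 0.23163533 0.191     ]
```

Request:
play_rows --pt "0 0 0 0.3 0.2 0 0" --pt "0 0 0 0.3 0.2 -2 0" --pt "0 0 0 0.3 0.2 -3.5 0" --pt "0 0 0 0.3 0.2 -4.5 0" --pt "0 0 0 0.3 0.2 -5.2 0" --pt "0 0 0 0.3 0.2 -5.7 0" --pt "0 0 0 0.3 0.2 -5.9 0" --pt "0 0 0 0.3 0.2 -5.9 0"

```text
clock: 11.2
eef_pos: [0.5341, 0.2357, 0.1194]
tool_rot: [-3.142, -0.0, 0.214]
contact_force: [-0.4, -0.1, -0.2]
gripper_width: 0.0391
gripper_force: 60.8
```

```bash
python3 - <<'E'
from h import *
s=robot.read_state();print(s['clock'],s['eef_pos'],s['contact_force'],s['ft_torque'])
b=snap('scene','s5')[:,:,::-1]
cv2.imwrite('pics/p5.png',cv2.resize(b[170:270,210:330],(720,600),interpolation=cv2.INTER_CUBIC))
E
```

```text
11.2 [0.53412235 0.23567516 0.11943319] [-0.3884487  -0.10436745 -0.22290025] [0.02186973 0.01096375 0.04046121]
```

No contact with the tip already about 12 mm below the lid's top, so it is in the hole. I'll continue down.

Request:
play_rows --pt "0 0 0 0 0 -0.8 0" --pt "0 0 0 0 0 -1.6 0" --pt "0 0 0 0 0 -2.4 0" --pt "0 0 0 0 0 -3.1 0" --pt "0 0 0 0 0 -3.4 0" --pt "0 0 0 0 0 -3.4 0"

```text
clock: 12.0
eef_pos: [0.5339, 0.2356, 0.085]
tool_rot: [3.142, 0.0, 0.214]
contact_force: [-0.6, 0.1, -1.0]
gripper_width: 0.0397
gripper_force: 60.8
```

Request:
play_rows --pt "0 0 0 0 0 0 0.8" --pt "0 0 0 0 0 0 0.8" --pt "0 0 0 0 0 0 0.8" --pt "0 0 0 0 0 3 0.8" --pt "0 0 0 0 0 8 0.8" --pt "0 0 0 -3 0 12 0.8" --pt "0 0 0 -8 -5 12 0.8" --pt "0 0 0 -10 -10 12 0.8" --pt "0 0 0 -10 -15 12 0.8" --pt "0 0 0 -10 -15 12 0.8"

```text
clock: 13.25
eef_pos: [0.4336, 0.0832, 0.2057]
tool_rot: [3.141, -0.0, 0.21]
contact_force: [0.8, 0.9, 0.1]
gripper_width: 0.0681
gripper_force: 0.0
```

```bash
python3 - <<'E'
from h import *
s=robot.read_state();print(s['clock'],s['eef_pos'],s['contact_force'])
a=snap('wrist','w6')[:,:,::-1];b=snap('scene','s6')[:,:,::-1]
cv2.imwrite('pics/p6.png',np.hstack([cv2.resize(a[0:300,0:300],(400,400)),cv2.resize(b[180:280,200:300],(400,400),interpolation=cv2.INTER_CUBIC)]))
E
```

```text
13.25 [0.43356196 0.08324969 0.20573302] [0.84391978 0.92860712 0.13430942]
```

View pics/p6.png

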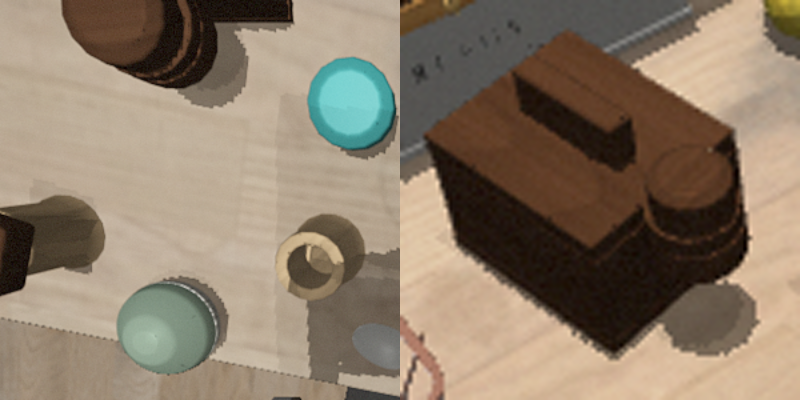

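The pin's head rests on the lid's knuckle at crop (690,180), the lid lies flat on the box, and the gripper is clear.

```bash
python3 -c "
from bench import job
print(job.job_done())"
```

```text
the job is handed in; nothing more can be done
None
```

The lid lies flat on the garlic box and the round-headed pin is down through both knuckles with its head on the lid; the job was handed in at about 13 s with the gripper clear.

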